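Step the animation turntable back one frame

ROBOT

A 7-joint arm with a two-finger parallel gripper is mounted at the origin on the work surface. World frame = base frame: x ahead of the robot, y to its left, z up, the work surface at z = 0. Lengths are in m, angles in rad, forces in N, time in s.
With the tool pointing down it reaches from about 0.35 to 0.9 m from the base axis. Payload 19.9 kg.
Tool frame: the origin (TCP) lies at the very end of the fingers, on their centre line; the grasp point (between the pads) lies 19 mm behind it (bot.hold_point_z is the distance from the TCP to the grasp point, in m); z points along the fingers, y is the line along which they close (so a half turn about z gives the same grasp; the last joint's range is limited). The gripper opens to 85 mm and grips with 20 to 120 N. Pads are 22 mm wide; open, the fingers measure 114 mm over their backs; the gripper's body (76 mm by 85 mm) begins 54 mm behind the grasp point. The pads swing forward as they close: fully open they stand 13 mm farther back than shut.
Start: joints at [-1.202, 0.417, -0.01, 1.614, 0.005, 1.111, -0.053], TCP at [0.25, 0.573, 0.231] pointing down, gripper open.
Joint ranges: [-2.81, 2.81], [-0.39, 2.02], [-1.27, 1.25], [0.06, 2.57], [-1.19, 4.33], [0.19, 2], [-2.82, 2.82]. Speed limits (rad/s): [1.89, 1.89, 2.39, 2.39, 3.01, 3.01, 3.01].

INTERFACE

Orientations are given as a unit quaternion [w, x, y, z].
In Python, from cell import bot gives the robot as it stands. The module is installed in compiled form; this text tells all that it offers.
- The arm moves only by the shell command python3 -m pendant 'ROWS' [OPENING] [FORCE]. ROWS is JSON, a list of rows, each a list of 6 numbers: the shift along the tool's x, y, z each as a share of 30 cm, from -1 to 1, then the turn, a rotation vector about the tool's x, y, z each as a share of 45 degrees, from -1 to 1. In form: [[tx, ty, tz, ax, ay, az], ...]. A call has 1 to 20 rows; each row shifts and turns the commanded pose from where the row before left it, along the tool's axes as they then stand; what a row does not reach is not made up. A row lasts 1/8 s, in which the tool goes at most 62.5 mm and 10.7 degrees, less where a joint would pass 70% of its speed; a pose out of reach is approached as far as the arm can. A call with a number of a shift or a turn outside -1 to 1 is refused whole. A call with a gripper value outside its range is refused whole. OPENING is the closure, from 0 (fully open) to 1 (shut), set as the call begins (- or left out, the last holds). The fingers move at their own pace and stop on an object; FORCE is the grip in N (left out, the last holds). Time passes only in rows, so rows that do not move let the fingers close. It gives the time, the measured TCP pose, the force, the opening and the grip force at its end, in the units of the state.
- bot.sense(): the state, without advancing time (a new reading comes with each control period).
- bot.read_camera(name): name is "scene" or "top" or "wrist"; returns a dict with "pixels" (400x640x3 uint8, red, green, blue), "camera_matrix" (3x3 intrinsics, pixels), "R" (3x3) and "t" (3): a world point X has camera coordinates R X + t. Camera axes: x right, y down, z forward; pixel columns grow to the right and rows downward; lengths in m; the calibration is good to about 2 mm. A picture is of the moment at which its call begins. There is no depth.
- bot.finish_job(): hands the job in; it is judged then, once.
The state is a dict: "t": time; "qpos": joint angles; "qvel": joint speeds; "joint_torque": joint torques, N m; "tcp_pos": TCP position; "tool_rot": TCP orientation; "contact_force": force on the tool from outside, world axes, zero at the start; "wrist_torque": the same for the moment, N m; "opening": finger opening in m; "finger_force": force on a finger pad.
Only numpy, scipy, OpenCV 4.12 (cv2) and the standard library are available. Lean on these libraries where they do the work, as an engineer would, in place of code of your own. Each camera call takes 0.05 s, during which the arm holds its last target. There are 200 camera calls.

TASK

The last frame of the snail shot must be taken again, so step the ratchet turntable back one tooth: with a fingertip throw the brass ball lever over to lift the pawl clear, push an orange peg to turn the wheel backward (counterclockwise from above) by one tooth, then throw the lever back so that the pawl drops fully into that gap. Only push, gently on the ball, and take nothing between the fingers. Do not touch or upset the snail, and leave the jars, spool, screwdriver and brush where they are.

Things in the scene. Friction and masses are not known exactly. Their poses are not given: they have to be found in the camera images.
- turntable: Indexing turntable for stop-motion, bolted to the bench: a grey base plate 224 mm across and 12 mm thick with an ear, carrying the ratchet wheel and the pawl. Origin on the wheel's axis at bench height, z up. Its x axis points at the pawl's nose; the pawl lies along its y axis, with the hinge pin towards +y.
- wheel (a joint): Angle of the ratchet wheel (rad); grows BACKWARD, counterclockwise from above. At 0 the upright face of one tooth stands against the pawl's nose, which stops backward turning; the next tooth is caught at 0.2618 (24 teeth of 15 degrees). Starts with slack, at -0.045 to -0.015. Forward (negative) turning clicks the pawl over the ramps. It stays where it is left and takes about 1 N at a peg to turn.
- wheel_center (a point): Centre of the platter's top, on the wheel's axis, 40 mm above the bench. The platter is 162 mm across, moss-green in the middle, with a white tick per tooth. Around it, turning with it, 24 steel teeth stand up in a ring 84 to 104 mm from the axis, tips 36 mm and gaps 28 mm above the bench; each has an upright face on its counterclockwise side and a ramp falling clockwise.
- peg0 (a point): Orange finger peg 0 of four, upright, 10 mm across; it stands on the platter 74 mm from the axis and turns with the wheel, its top 70 mm and the platter 40 mm above the bench. This point is on its axis, 8 mm below its top. When the wheel reads 0 it stands 45 degrees counterclockwise from the turntable's x axis.
- peg1 (a point): Orange finger peg 1 of four, upright, 10 mm across; it stands on the platter 74 mm from the axis and turns with the wheel, its top 70 mm and the platter 40 mm above the bench. This point is on its axis, 8 mm below its top. When the wheel reads 0 it stands 135 degrees counterclockwise from the turntable's x axis.
- peg2 (a point): Orange finger peg 2 of four, upright, 10 mm across; it stands on the platter 74 mm from the axis and turns with the wheel, its top 70 mm and the platter 40 mm above the bench. This point is on its axis, 8 mm below its top. When the wheel reads 0 it stands 225 degrees counterclockwise from the turntable's x axis.
- peg3 (a point): Orange finger peg 3 of four, upright, 10 mm across; it stands on the platter 74 mm from the axis and turns with the wheel, its top 70 mm and the platter 40 mm above the bench. This point is on its axis, 8 mm below its top. When the wheel reads 0 it stands 315 degrees counterclockwise from the turntable's x axis.
- pawl (a joint): Angle of the red pawl about its level pin (rad). 0 = down on its stop, nose fully in a tooth gap; grows as the nose lifts; 1.1 = thrown over against its other stop, where the ball's weight keeps it. It tips over by itself past about 0.87 and takes about 0.7 N at the ball. Let down, it drops right in if the wheel is 0.01 to 0.1 short of the catch; beyond the catch it lands on the tooth's tip (about 0.09).
- ball (a point): Centre of the brass ball, 24 mm across, on the pawl's lever, 55 mm from the pin. Pawl down: it leans 31 mm from the pin towards the nose, 85 mm above the bench. Pawl lifted: it leans 26 mm the other way (turntable +y), 88 mm above the bench; half-way over it is 95 mm up.
- pawl_pin (a point): The pawl's hinge pin, 40 mm above the bench, at x = 94 mm, y = 72 mm from the turntable's origin, in a fork 24 mm wide and 50 mm tall. The pin points along the turntable's x axis.
- nose (a point): Lower front edge of the pawl's nose (10 mm wide), 72 mm along and 10.5 mm below the pin when the pawl is down. When lifted, the arm slants up from the pin and the nose stands about 100 mm above the bench.
- snail: Brown resin snail model, 70 mm long, 26 mm wide, 52 mm tall, standing loose on the middle of the platter and riding round with it. Origin at the centre of its underside. Must not be touched or upset.
- jar_green: Paint jar, 40 mm across and 58 mm tall, green cap, standing on the bench beside the turntable. Origin at the centre of its underside. Leave it alone.
- jar_blue: Paint jar, 40 mm across and 58 mm tall, blue cap, standing on the bench beside the turntable. Origin at the centre of its underside. Leave it alone.
- jar_white: Paint jar, 40 mm across and 58 mm tall, white cap, standing on the bench beside the turntable. Origin at the centre of its underside. Leave it alone.
- spool: Aluminium spool of armature wire, 56 mm across, 38 mm tall, standing on the bench. Origin at the centre of its underside. Leave it alone.
- screwdriver: Screwdriver with a red handle, 170 mm long, lying on the bench. Leave it alone.
- brush: Paint brush, 180 mm long, lying on the bench. Leave it alone.
Mind the look-alikes: they are no part of the job. There is more than one size of the snail; the job needs the middle-sized.

How it is judged:
By the outcome, as a careful person would: the job done as asked, in the order asked, and still so for the second after the job is handed in, with the robot touching nothing.
It also fails if it takes over 54 s, if anything falls off the work surface, if the arm or the gripper's body presses on something with over 40 N, if the wrist force passes 120 N, or if a joint passes its speed limit or range.

## Working session

There is one attempt and no reset: what is moved stays moved. The work goes in short steps, Python scripts to look and compute and a shell command to move; the robot and the scene stay as the last step left them, time stands still between calls to the robot, and variables do not carry over. Pictures are saved under pics/ and viewed, at most 10 in all, crops included, and the job is handed in when it is done.

```bash
mkdir -p pics; python3 - <<'E'
from cell import bot
import cv2,pickle
d={}
for n in("scene","top"):
    c=bot.read_camera(n);d[n]=c;cv2.imwrite(f"pics/{n}0.png",c["pixels"][:,:,::-1])
pickle.dump(d,open("c0.pkl","wb"))
s=bot.sense();print(s["t"],s["tcp_pos"],s["tool_rot"],s["contact_force"],s["opening"])
E
```

```text
0.1 [0.24948452 0.57270355 0.23072793] [-6.28198269e-05  2.03959134e-01  9.78979244e-01 -5.54128376e-04] [0.01101305 0.27927837 0.74960366] 0.0853315785960856
```

View pics/top0.png

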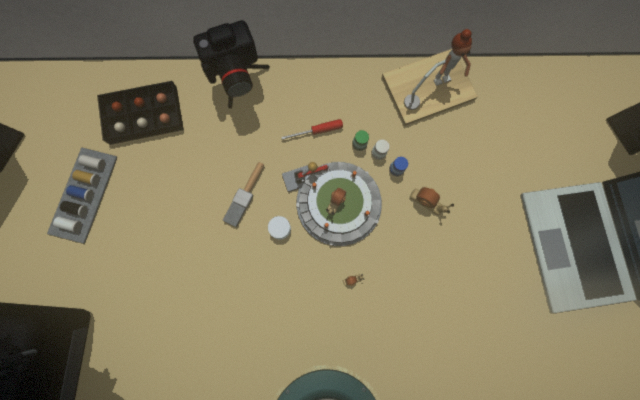

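View pics/scene0.png

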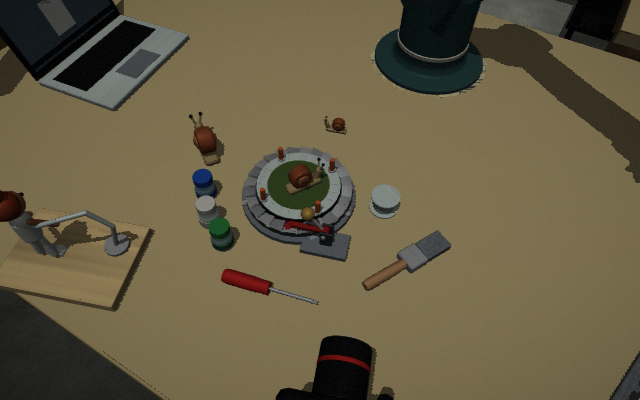

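Top view: the turntable is at (338,202) with the middle-sized snail riding on it. The larger snail at (428,198) and the smaller one at (352,281) stand on the bench. The snail on the green platter fits the description, so I'll confirm it in a crop and measure at the same time.

```bash
cat > h.py <<'E'
import numpy as np,cv2
def ray(c,uv,z):
    K,R,t=map(np.array,(c["camera_matrix"],c["R"],c["t"]))
    d=R.T@np.linalg.solve(K,[uv[0],uv[1],1.]);o=-R.T@t
    return o+d*(z-o[2])/d[2]
def proj(c,X):
    K,R,t=map(np.array,(c["camera_matrix"],c["R"],c["t"]))
    p=K@(R@np.array(X)+t);return p[:2]/p[2]
def blobs(c,lo,hi,box,amin=4):
    h=cv2.cvtColor(c["pixels"],cv2.COLOR_RGB2HSV);m=cv2.inRange(h,np.array(lo),np.array(hi))
    z=np.zeros_like(m);x0,y0,x1,y1=box;z[y0:y1,x0:x1]=m[y0:y1,x0:x1]
    n,l,s,ce=cv2.connectedComponentsWithStats(z)
    return [(s[i,4],*np.round(ce[i],1)) for i in range(1,n) if s[i,4]>=amin]
E
python3 - <<'E'
import pickle;from h import *
d=pickle.load(open("c0.pkl","rb"))
for n,b in(("top",(275,145,395,255)),("scene",(230,135,370,270))):
    c=d[n]
    print(n,"cam",-np.array(c["R"]).T@np.array(c["t"]))
    print("green",blobs(c,(30,80,30),(60,255,255),b,30))
    print("orange",blobs(c,(5,150,100),(14,255,255),b,3))
    print("red",blobs(c,(0,180,80),(4,255,255),b,4))
    print("brass",blobs(c,(16,110,70),(26,255,255),b,6))
a=d["top"]["pixels"][145:255,275:395,::-1];e=d["scene"]["pixels"][135:270,230:370,::-1]
a=cv2.resize(a,(480,440),interpolation=2);cv2.imwrite("pics/top_c.png",a)
e=cv2.resize(e,(700,675),interpolation=2)[:600];cv2.imwrite("pics/sc_c.png",e)
E
```

```text
top cam [0.35939937 0.02755436 0.96202861]
green [(np.int32(1119), np.float64(341.1), np.float64(199.8))]
orange [(np.int32(5), np.float64(354.4), np.float64(172.8)), (np.int32(5), np.float64(313.6), np.float64(184.2)), (np.int32(5), np.float64(367.2), np.float64(212.6)), (np.int32(4), np.float64(326.5), np.float64(224.5))]
red []
brass [(np.int32(56), np.float64(312.4), np.float64(166.0))]
scene cam [1.01139549 0.26295697 0.74834111]
green [(np.int32(1578), np.float64(295.4), np.float64(187.2))]
orange [(np.int32(12), np.float64(279.8), np.float64(148.1)), (np.int32(14), np.float64(332.1), np.float64(159.5)), (np.int32(4), np.float64(301.5), np.float64(178.0)), (np.int32(12), np.float64(261.8), np.float64(189.1)), (np.int32(14), np.float64(317.3), np.float64(201.9))]
red [(np.int32(164), np.float64(304.5), np.float64(225.9))]
brass [(np.int32(24), np.float64(317.7), np.float64(169.5)), (np.int32(38), np.float64(315.6), np.float64(179.7)), (np.int32(76), np.float64(291.3), np.float64(188.2)), (np.int32(110), np.float64(307.2), np.float64(212.4))]
```

View pics/top_c.png

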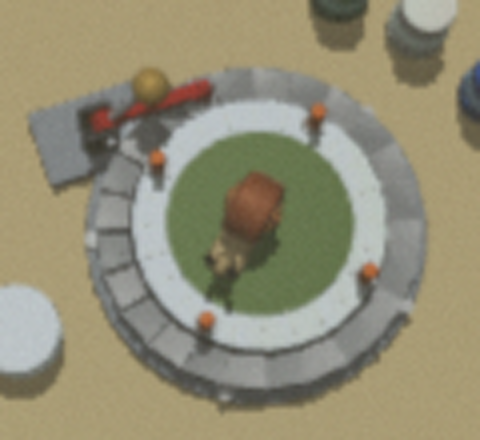

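View pics/sc_c.png

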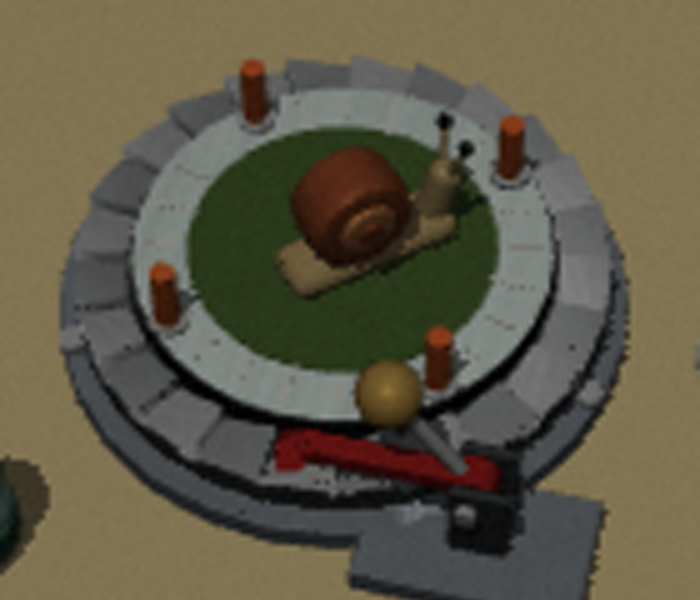

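The crops confirm it: the middle-sized snail sits on the green platter among the four orange pegs. The pawl is down with its nose at crop pixel (290,455). The brass ball is at (390,393) and the fork at (485,495).

```bash
python3 - <<'E'
import pickle;from h import *
d=pickle.load(open("c0.pkl","rb"));c=d["top"];s=d["scene"]
P=np.array([ray(c,p,.068)[:2] for p in[(354.4,172.8),(313.6,184.2),(326.5,224.5),(367.2,212.6)]])
C=P.mean(0);print("pegs",P,"C",C,"r",np.linalg.norm(P-C,axis=1),"ang",np.degrees(np.arctan2(*(P-C).T[::-1])))
Q=np.array([ray(s,p,.062)[:2] for p in[(261.8,189.1),(317.3,201.9),(332.1,159.5),(279.8,148.1)]])
print("scene pegs",Q,Q.mean(0))
b1=ray(c,(312.4,166.0),.085);b2=ray(s,(307.2,212.4),.085);print("ball",b1,b2)
# pin via fork top (top crop ~ (95,118)/4 ) at z=.05
f=ray(c,(275+95/4,145+120/4),.05);print("fork",f)
for B in (b1,b2):
  v=(B[:2]-C); print("r",np.linalg.norm(v),"yaw",np.degrees(np.arctan2(v[1],v[0])-np.arctan2(.041,.094)))
v=f[:2]-C;print("fork yaw",np.linalg.norm(v),np.degrees(np.arctan2(v[1],v[0])-np.arctan2(.072,.094)))
E
```

```text
pegs [[ 0.60532499 -0.08444337]
 [ 0.5778568   0.01787804]
 [ 0.47692251 -0.01140536]
 [ 0.50422552 -0.11165246]] C [ 0.54108246 -0.04740579] r [0.07415447 0.07492884 0.07356989 0.07406801] ang [ -29.96462609   60.60746342  150.70302473 -119.8419644 ]
scene pegs [[ 0.60461231 -0.08739931]
 [ 0.57648851  0.01454654]
 [ 0.47446781 -0.01299319]
 [ 0.50239711 -0.11558275]] [ 0.53949143 -0.05035718]
ball [0.6196153  0.02010671 0.085     ] [0.61920021 0.01950395 0.085     ]
fork [0.60688295 0.05483583 0.05      ]
r 0.10356323314331556 yaw 17.119333846292157
r 0.10285570353280168 yaw 17.0154521484568
fork yaw 0.12158557308467967 19.78496672914958
```

```bash
python3 -m pendant '[[0,0,0,0,0,0.183],[0,0,0,0,0,0.183],[0,0,0,0,0,0.183],[0,0,0,0,0,0.183],[0,0,0,0,0,0.183],[0,0,0,0,0,0.183],[0,0,0,0,0,0]]' 1 20
python3 -m pendant '[[-0.14,0.04,0,0,0,0],[-0.14,0.04,0,0,0,0],[-0.14,0.04,0,0,0,0],[-0.14,0.04,0,0,0,0],[-0.14,0.04,0,0,0,0],[-0.14,0.04,0,0,0,0],[-0.14,0.04,0,0,0,0],[-0.14,0.04,0,0,0,0],[-0.14,0.04,0,0,0,0],[-0.14,0.04,0,0,0,0],[-0.14,0.04,0,0,0,0],[-0.14,0.04,0,0,0,0],[-0.14,0.04,0,0,0,0],[-0.14,0.04,0,0,0,0],[-0.14,0.04,0,0,0,0],[-0.14,0.04,0,0,0,0],[0,0,0,0,0,0],[0,0,0,0,0,0]]'
cat >> h.py <<'E'
C=np.array([.5405,-.048]);yaw=np.radians(17)
def tool(s):
    w,x,y,z=s["tool_rot"];from scipy.spatial.transform import Rotation as Ro
    return Ro.from_quat([x,y,z,w]).as_matrix()
def tt(p):
    d=np.array(p)[:2]-C;return np.round([d@[np.cos(yaw),np.sin(yaw)],d@[-np.sin(yaw),np.cos(yaw)],p[2]],4)
def report():
    from cell import bot
    s=bot.sense();print("t",round(s["t"],2),"tcp",np.round(s["tcp_pos"],4),"tt",tt(s["tcp_pos"]),"F",np.round(s["contact_force"],2),"\n",np.round(tool(s),3));return s
E
python3 -c "from h import *;report()"
```

```text
t: 0.98
tcp_pos: [0.2494, 0.5729, 0.2309]
tool_rot: [0.0, 0.594, 0.804, -0.0]
contact_force: [0.2, 0.6, 0.8]
opening: -0.0003
finger_force: 0.0
t: 3.22
tcp_pos: [0.6299, -0.0127, 0.2309]
tool_rot: [-0.0, 0.593, 0.805, -0.0]
contact_force: [0.0, 0.5, 0.1]
opening: -0.0002
finger_force: 0.0
t 3.23 tcp [ 0.6299 -0.0127  0.2309] tt [0.0958 0.0076 0.2309] F [0.04 0.5  0.1 ] 
 [[-0.296  0.955 -0.001]
 [ 0.955  0.296  0.   ]
 [ 0.    -0.001 -1.   ]]
```

```bash
python3 -m pendant '[[-0.015,0,0.1,0,0,0],[0,0,0.1,0,0,0],[0,0,0.1,0,0,0],[0,0,0.1,0,0,0],[0,0,0.1,0,0,0],[0,0,0,0,0,0],[0,0,0,0,0,0]]'
python3 -c "
from h import *;report()
from cell import bot
c=bot.read_camera('scene');e=c['pixels'][135:270,230:370,::-1];cv2.imwrite('pics/p1.png',cv2.resize(e,(560,540),interpolation=2))"
```

```text
t: 4.1
tcp_pos: [0.632, -0.0169, 0.0826]
tool_rot: [0.0, 0.594, 0.805, 0.0]
contact_force: [0.1, -0.8, -0.1]
opening: 0.0004
finger_force: 0.0
t 4.1 tcp [ 0.632  -0.0169  0.0826] tt [0.0966 0.003  0.0826] F [ 0.07 -0.77 -0.05] 
 [[-0.295  0.956  0.001]
 [ 0.956  0.295  0.   ]
 [-0.     0.001 -1.   ]]
```

View pics/p1.png

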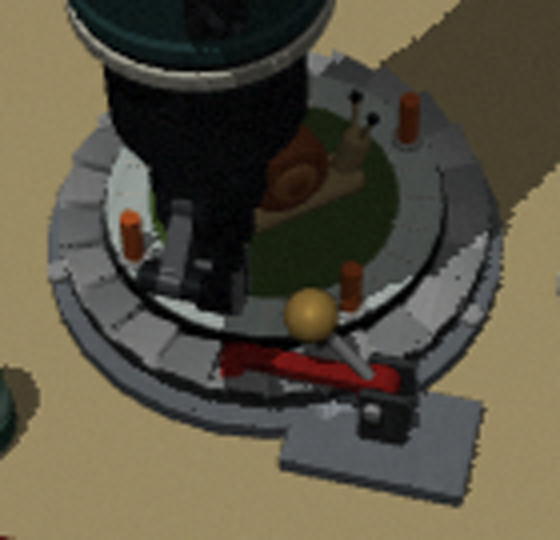

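The fingertip at (225,280) stands on the nose side of the ball at (310,315). The snail is clear, so I'll push.

```bash
python3 -m pendant '[[0.016,0,0,0,0,0],[0.016,0,0,0,0,0],[0.016,0,0,0,0,0],[0.016,0,0,0,0,0],[0.016,0,0,0,0,0],[0.016,0,0,0,0,0],[0.016,0,0,0,0,0],[0.016,0,0,0,0,0],[0.016,0,0,0,0,0],[0.016,0,0,0,0,0],[0.016,0,0,0,0,0],[0.016,0,0,0,0,0],[0.016,0,0,0,0,0],[0.016,0,0,0,0,0],[0,0,0,0,0,0],[0,0,0,0,0,0]]'
python3 -c "from h import *;report()"
python3 -m pendant '[[-0.01,0,-0.1,0,0,0],[0,0,-0.1,0,0,0],[0,0,-0.1,0,0,0],[0,0,-0.1,0,0,-0.1],[0,0,0,0,0,-0.2],[0,0,0,0,0,-0.2],[0,0,0,0,0,-0.2],[0,0,0,0,0,-0.2],[0,0,0,0,0,-0.2],[0,0,0,0,0,0],[0,0,0,0,0,0]]'
python3 - <<'E'
from h import *;from cell import bot
s=report();c=bot.read_camera('scene');e=c['pixels'][135:270,230:370,::-1];cv2.imwrite('pics/p2.png',cv2.resize(e,(560,540),interpolation=2))
b=(230,135,370,270)
print("orange",blobs(c,(5,150,100),(14,255,255),b,3),"brass",blobs(c,(16,110,70),(26,255,255),b,20))
R=tool(s)
t0=60.38-17-45
for zt in (0,.217+.028):
    a=np.radians(240.4)+zt; p=C+.074*np.array([np.cos(a),np.sin(a)]); print("peg2",p)
    u=np.array([np.cos(np.radians(337.4)),np.sin(np.radians(337.4))])
    for off in(.016,.030):
        f=p-off*u; print(off,f,"tool delta",(R.T@np.array([*(f-s["tcp_pos"][:2]),0]))/.3)
E
```

```text
t: 6.15
tcp_pos: [0.6118, 0.0467, 0.0813]
tool_rot: [0.0, 0.594, 0.804, -0.0]
contact_force: [0.3, 0.8, -0.3]
opening: -0.0002
finger_force: 0.1
t 6.15 tcp [0.6118 0.0467 0.0813] tt [0.0959 0.0697 0.0813] F [ 0.31  0.8  -0.26] 
 [[-0.293  0.956 -0.   ]
 [ 0.956  0.293 -0.   ]
 [-0.    -0.    -1.   ]]
t: 7.52
tcp_pos: [0.6127, 0.0436, 0.2013]
tool_rot: [0.0, 0.205, 0.979, -0.0]
contact_force: [0.6, -0.5, 0.2]
opening: -0.0002
finger_force: 0.0
t 7.53 tcp [0.6127 0.0436 0.2013] tt [0.0959 0.0665 0.2013] F [ 0.65 -0.49  0.23] 
 [[-0.916  0.402  0.   ]
 [ 0.402  0.916 -0.   ]
 [-0.    -0.    -1.   ]]
orange [(np.int32(13), np.float64(280.0), np.float64(148.2)), (np.int32(22), np.float64(299.5), np.float64(172.8)), (np.int32(7), np.float64(301.6), np.float64(178.3)), (np.int32(14), np.float64(261.9), np.float64(189.3)), (np.int32(16), np.float64(317.3), np.float64(201.9))] brass [(np.int32(48), np.float64(315.3), np.float64(178.9)), (np.int32(76), np.float64(291.3), np.float64(188.3)), (np.int32(128), np.float64(340.4), np.float64(218.3))]
peg2 [ 0.5039483  -0.11234262]
0.016 [ 0.48917694 -0.1061939 ] tool delta [ 1.76565410e-01 -6.22819653e-01  4.65809414e-05]
0.03 [ 0.476252   -0.10081377] tool delta [ 2.23223795e-01 -6.23698796e-01  4.26067405e-05]
peg2 [ 0.52064654 -0.11928703]
0.016 [ 0.50587518 -0.1131383 ] tool delta [ 1.16294183e-01 -6.21664302e-01  5.17126767e-05]
0.03 [ 0.49295024 -0.10775817] tool delta [ 1.62952567e-01 -6.22543445e-01  4.77384758e-05]
```

View pics/p2.png

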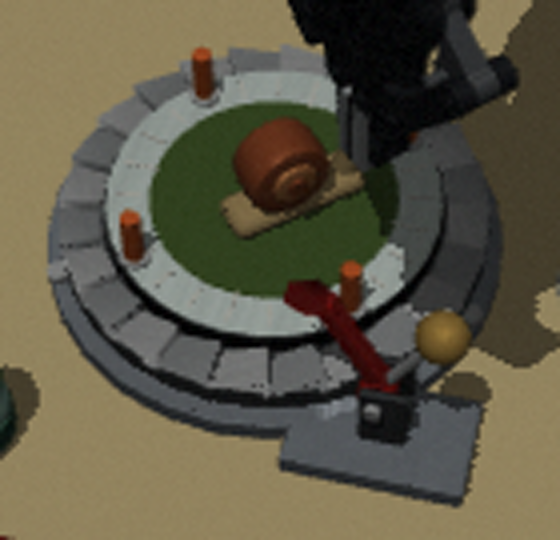

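The pawl is thrown over: the ball is at (440,335) beyond the fork and the nose is up at (305,293). The wheel has not moved. Next is peg 2, on the robot's side.

```bash
python3 -m pendant '[[0.02,-0.057,0,0,0,0],[0.02,-0.057,0,0,0,0],[0.02,-0.057,0,0,0,0],[0.02,-0.057,0,0,0,0],[0.02,-0.057,0,0,0,0],[0.02,-0.057,0,0,0,0],[0.02,-0.057,0,0,0,0],[0.02,-0.057,0,0,0,0],[0.02,-0.057,0,0,0,0],[0.02,-0.057,0,0,0,0],[0.02,-0.054,0,0,0,0],[0,0,0,0,0,0],[0,0,0,0,0,0],[0,0,0.1,0,0,0],[0,0,0.1,0,0,0],[0,0,0.1,0,0,0],[0,0,0.1,0,0,0],[0,0,0.1,0,0,0],[0,0,0,0,0,0],[0,0,0,0,0,0]]'
python3 -c "from h import *;s=report();print((tool(s).T@(np.array([.5059,-.1131,.05])-s['tcp_pos']))/.3)"
```

```text
t: 10.07
tcp_pos: [0.4783, -0.1015, 0.0522]
tool_rot: [0.0, 0.203, 0.979, 0.0]
contact_force: [-0.9, -0.6, 0.2]
opening: -0.0002
finger_force: 0.0
t 10.07 tcp [ 0.4783 -0.1015  0.0522] tt [-0.0751 -0.033   0.0522] F [-0.93 -0.63  0.23] 
 [[-0.918  0.398  0.001]
 [ 0.398  0.918 -0.   ]
 [-0.001  0.    -1.   ]]
[-0.09986036  0.00107839  0.00733751]
```

```bash
python3 -m pendant '[[-0.011,0,0,0,0,0],[-0.011,0,0,0,0,0],[-0.011,0,0,0,0,0],[-0.011,0,0,0,0,0],[-0.011,0,0,0,0,0],[-0.011,0,0,0,0,0],[-0.011,0,0,0,0,0],[-0.011,0,0,0,0,0],[0,0,0,0,0,0],[0,0,0,0,0,0]]'
cat > wh.py <<'E'
from h import *;from cell import bot
def ang(c,pts,z):
    P=np.array([ray(c,p,z)[:2] for p in pts])-C;return np.degrees(np.arctan2(P[:,1],P[:,0])),np.hypot(*P.T)
s=report()
import pickle;d=pickle.load(open("c0.pkl","rb"))
for n,b,z in(("top",(275,145,395,255),.068),("scene",(230,135,370,270),.062)):
    c=bot.read_camera(n)
    for k in(d[n],c):
        L=[x for x in blobs(k,(5,150,100),(14,255,255),b,3)]
        a,r=ang(k,[x[1:] for x in L],z);print(n,[(int(l[0]),round(float(x),1),round(float(y)*1e3)) for l,x,y in zip(L,a,r)])
E
python3 wh.py
```

```text
t: 11.32
tcp_pos: [0.5019, -0.112, 0.0513]
tool_rot: [0.0, 0.203, 0.979, -0.0]
contact_force: [-0.9, 0.4, -0.8]
opening: 0.0002
finger_force: 0.0
t 11.32 tcp [ 0.5019 -0.112   0.0513] tt [-0.0556 -0.05    0.0513] F [-0.93  0.42 -0.75] 
 [[-0.917  0.398  0.   ]
 [ 0.398  0.917 -0.   ]
 [-0.     0.    -1.   ]]
top [(5, -29.3, 74), (5, 60.4, 76), (5, -119.7, 73), (4, 150.1, 73)]
top [(5, -19.0, 74), (5, 70.2, 74), (4, 159.4, 73)]
scene [(12, -119.4, 78), (14, 152.1, 75), (4, 66.7, 10), (12, -31.6, 75), (14, 60.1, 72)]
scene [(14, -110.4, 77), (14, 161.9, 75), (11, 160.0, 6), (3, 61.6, 12), (14, -21.7, 75), (16, 69.9, 72)]
```

```bash
python3 -m pendant '[[-0.006,0,0,0,0,0],[-0.006,0,0,0,0,0],[-0.005,0,0,0,0,0],[0,0,0,0,0,0],[0,0,0,0,0,0]]'
python3 wh.py
```

```text
t: 12.05
tcp_pos: [0.5066, -0.1142, 0.0513]
tool_rot: [0.0, 0.203, 0.979, -0.0]
contact_force: [-0.2, 0.4, -0.8]
opening: 0.0
finger_force: 0.0
t 12.05 tcp [ 0.5066 -0.1142  0.0513] tt [-0.0518 -0.0534  0.0513] F [-0.19  0.39 -0.78] 
 [[-0.917  0.398  0.   ]
 [ 0.398  0.917 -0.   ]
 [-0.    -0.    -1.   ]]
top [(5, -29.3, 74), (5, 60.4, 76), (5, -119.7, 73), (4, 150.1, 73)]
top [(5, -15.3, 74), (4, 73.2, 75), (4, 162.6, 75)]
scene [(12, -119.4, 78), (14, 152.1, 75), (4, 66.7, 10), (12, -31.6, 75), (14, 60.1, 72)]
scene [(13, -106.8, 78), (12, 165.6, 75), (14, 162.6, 5), (6, 87.3, 12), (16, -18.0, 74), (15, 73.7, 72)]
```

```bash
python3 -m pendant '[[0.05,0,0,0,0,0],[0,0,-0.1,0,0,0],[0,0,-0.1,0,0,0],[0,0,-0.1,0,0,0],[0,0,-0.1,0,0,0],[0,0,-0.1,0,0,0.1],[0,0,0,0,0,0.2],[0,0,0,0,0,0.2],[0,0,0,0,0,0.2],[0,0,0,0,0,0.2],[0,0,0,0,0,0.2],[0,0,0,0,0,0]]'
python3 -m pendant '[[0.0485,0.0437,0,0,0,0],[0.0485,0.0437,0,0,0,0],[0.0485,0.0437,0,0,0,0],[0.0485,0.0437,0,0,0,0],[0.0485,0.0437,0,0,0,0],[0.0485,0.0437,0,0,0,0],[0.0485,0.0437,0,0,0,0],[0.0485,0.0437,0,0,0,0],[0.0485,0.0437,0,0,0,0],[0.0485,0.0437,0,0,0,0],[0.0485,0.0437,0,0,0,0],[0.0485,0.0437,0,0,0,0],[0,0,0,0,0,0],[0,0,0,0,0,0]]'
python3 wh.py
```

```text
t: 13.65
tcp_pos: [0.4921, -0.1077, 0.2011]
tool_rot: [-0.0, 0.594, 0.804, -0.0]
contact_force: [0.4, -0.7, -0.4]
opening: 0.0005
finger_force: 0.0
t: 15.4
tcp_pos: [0.592, 0.1045, 0.2012]
tool_rot: [0.0, 0.595, 0.804, -0.0]
contact_force: [-0.5, -1.4, -0.2]
opening: -0.0002
finger_force: 0.0
t 15.4 tcp [0.592  0.1045 0.2012] tt [0.0938 0.1308 0.2012] F [-0.54 -1.39 -0.21] 
 [[-0.293  0.956 -0.   ]
 [ 0.956  0.293 -0.   ]
 [-0.    -0.    -1.   ]]
top [(5, -29.3, 74), (5, 60.4, 76), (5, -119.7, 73), (4, 150.1, 73)]
top [(5, -15.3, 74), (4, 73.2, 75), (3, -106.6, 73), (4, 162.6, 75)]
scene [(12, -119.4, 78), (14, 152.1, 75), (4, 66.7, 10), (12, -31.6, 75), (14, 60.1, 72)]
scene [(13, -106.8, 78), (12, 165.6, 75), (30, -167.9, 7), (4, 108.7, 14), (16, -18.0, 74), (15, 73.7, 72)]
```

```bash
python3 -m pendant '[[0.015,0,0.05,0,0,0],[0,0,0.1,0,0,0],[0,0,0.1,0,0,0],[0,0,0.1,0,0,0],[0,0,0.05,0,0,0],[0,0,0,0,0,0],[0,0,0,0,0,0]]'
python3 -m pendant '[[-0.014,0,0,0,0,0],[-0.014,0,0,0,0,0],[-0.014,0,0,0,0,0],[-0.014,0,0,0,0,0],[-0.014,0,0,0,0,0],[-0.014,0,0,0,0,0],[-0.014,0,0,0,0,0],[-0.014,0,0,0,0,0],[-0.014,0,0,0,0,0],[0,0,0,0,0,0],[0,0,0,0,0,0],[0,0,0,0,0,0],[0,0,0,0,0,0]]'
python3 - <<'E'
from h import *;from cell import bot
report();c=bot.read_camera('scene');print(blobs(c,(16,110,70),(26,255,255),(230,135,370,270),20))
e=c['pixels'][135:270,230:370,::-1];cv2.imwrite('pics/p3.png',cv2.resize(e,(560,540),interpolation=2))
E
```

```text
t: 16.38
tcp_pos: [0.5912, 0.1093, 0.0822]
tool_rot: [0.0, 0.594, 0.804, 0.0]
contact_force: [0.1, -0.3, 0.1]
opening: 0.0001
finger_force: 0.0
t: 18.0
tcp_pos: [0.6017, 0.0732, 0.0813]
tool_rot: [0.0, 0.594, 0.804, -0.0]
contact_force: [-0.8, -0.0, 0.1]
opening: -0.0001
finger_force: 0.0
t 18.0 tcp [0.6017 0.0732 0.0813] tt [0.094  0.098  0.0813] F [-0.78 -0.01  0.15] 
 [[-0.293  0.956 -0.   ]
 [ 0.956  0.293 -0.   ]
 [-0.    -0.    -1.   ]]
[(np.int32(77), np.float64(315.1), np.float64(172.5)), (np.int32(80), np.float64(293.0), np.float64(189.2)), (np.int32(122), np.float64(307.4), np.float64(212.6))]
```

View pics/p3.png

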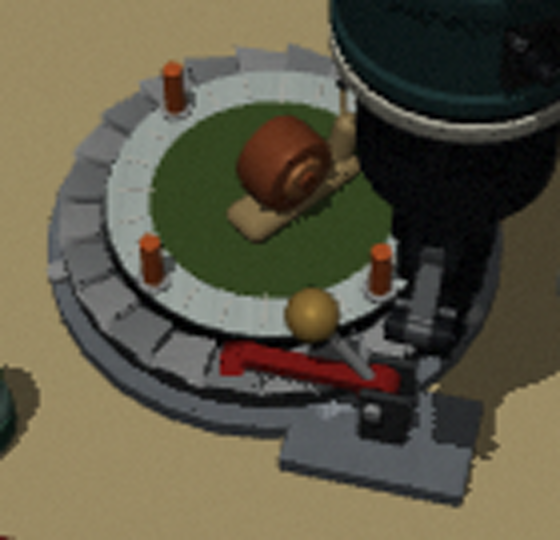

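The pawl is down again, with the ball at (307.4,212.6) against (307.2,212.4) at the start, so it is fully seated. I'll retreat.

```bash
python3 -m pendant '[[0.03,0,0,0,0,0],[0,0,-0.1,0,0,0],[0,0,-0.1,0,0,0],[0,0,-0.1,0,0,0],[0.1,0,-0.1,0,0,0],[0.15,0,-0.1,0,0,0],[0.15,0,0,0,0,0],[0.15,0,0,0,0,0],[0,0,0,0,0,0],[0,0,0,0,0,0],[0,0,0,0,0,0],[0,0,0,0,0,0]]'
python3 wh.py; python3 - <<'E'
from h import *;from cell import bot
c=bot.read_camera('scene');print(blobs(c,(16,110,70),(26,255,255),(230,135,370,270),20))
c=bot.read_camera('top');print(blobs(c,(16,110,70),(26,255,255),(275,145,395,255),20));cv2.imwrite('pics/p4.png',cv2.resize(c['pixels'][120:270,260:460,::-1],(800,600),interpolation=2))
E
```

```text
t: 19.55
tcp_pos: [0.551, 0.2387, 0.2313]
tool_rot: [0.0, 0.595, 0.804, -0.0]
contact_force: [0.1, 0.2, -0.0]
opening: 0.0002
finger_force: 0.0
t 19.55 tcp [0.551  0.2387 0.2313] tt [0.0939 0.2711 0.2313] F [ 0.07  0.19 -0.02] 
 [[-0.292  0.956  0.   ]
 [ 0.956  0.292 -0.   ]
 [-0.     0.    -1.   ]]
top [(5, -29.3, 74), (5, 60.4, 76), (5, -119.7, 73), (4, 150.1, 73)]
top [(5, -15.3, 74), (4, 73.2, 75), (3, -106.6, 73), (4, 162.6, 75)]
scene [(12, -119.4, 78), (14, 152.1, 75), (4, 66.7, 10), (12, -31.6, 75), (14, 60.1, 72)]
scene [(13, -106.8, 78), (12, 165.6, 75), (32, -168.7, 7), (6, 87.3, 12), (16, -18.0, 74), (15, 73.7, 72)]
[(np.int32(64), np.float64(315.3), np.float64(171.6)), (np.int32(78), np.float64(292.8), np.float64(189.1)), (np.int32(120), np.float64(307.4), np.float64(212.5))]
[(np.int32(53), np.float64(312.0), np.float64(166.0))]
```

View pics/p4.png

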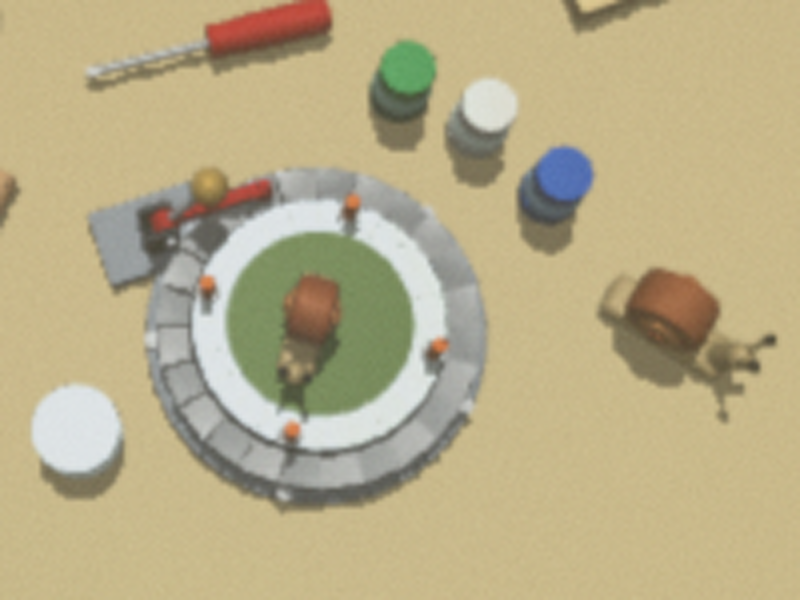

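The top view shows the pawl down with the ball at (210,187), the snail standing at (310,325), and the jars, spool and screwdriver undisturbed. The robot is clear, so I'm handing in.

```bash
python3 -c "from cell import bot;print(bot.finish_job())"
```

```text
the job is handed in; nothing more can be done
None
```

The turntable is back one tooth: the wheel turned about 13.5° counterclockwise, the pawl sits fully down in that gap, the snail and everything around it look undisturbed, and the job was handed in at about 20 s.

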